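# Click the sliding bookend of the laundry rack into its middle notch

## Task

On the laundry counter's wooden rack, push the steel sliding bookend along its rail towards the end wall, closing up the row of two cartons: go past the first notch and on until the spring pin clicks down into the middle one of the three notches, and leave it there. Only push the bookend's plate, slowly and gently, with closed fingers: do not grip it, leave the pin's black knob alone, do not touch the cartons yourself and keep them standing. Leave the other things on the counter where they are.

Things in the scene. Friction and masses are not known exactly. Their poses are not given: they have to be found in the camera images.
- rack: wooden rack fixed on the counter, base 160 x 330 x 12 mm (y -230 to +100). Origin on the counter; own y runs along the rail from bookend to end wall, own x across to the rail, z up. Aluminium rail 14 mm wide at x +66, top 46 mm above the counter. End wall 112 mm high, inner face at y +62; other end open. 10 mm lip at x -62. Turned up to 0.3 rad either way
- notch1 (a point): first V notch in the rail's top, mid-mouth at rail-top height; the notches are 6.5 mm deep and 20 mm wide, with 33 degree sides
- notch2 (a point): middle notch, 45 mm further along, the wanted one
- notch3 (a point): third notch, 45 mm further along; with both cartons in the row the bookend cannot reach it
- bookend (a joint): slide of the bookend along the rack's +y (m), 0 to 0.175; pin over notch 1, 2, 3 at 0.060, 0.105, 0.150. Starts short of notch 1. Sliding takes 2 N, up to 4 N more with cartons; leaving a notch 5 N more; within 5 mm of a notch's middle the pin tends to draw it in. Cartons jam it 14 mm past notch 2. Stays where left. It snaps ahead into notches: push below 50 mm/s so as not to hit it hard
- push_face (a point): point on the bookend plate's upright back, the face to push (looks to the rack's -y), 70 mm above the counter. Steel plate 108 mm wide across the rack (x -58 to +50), 6 mm thick, from 16 to 100 mm above the counter; a saddle at its rail end carries the spring pin. The rack is empty between plate and open end
- index_pin (a joint): height of the spring pin (m): about 0 while it rides on the rail's top, about -0.0055 when it has dropped into a notch; positive when pulled up
- knob_top (a point): top of the black knob, 20 mm wide, on the spring pin, above the rail; 88 mm above the counter when the pin rides on the rail, 5 mm lower in a notch
- carton_near: loose upright carton, 85 mm across the rack, 45 mm along the rail, 100 mm tall, 0.2 kg or so, standing on the rack in front of the bookend; origin at the centre of its underside
- carton_end: the same, standing nearer the end wall
- jar: small glass jar with a white cap, 54 mm wide, 75 mm tall, at the robot's side of the rack; loose, stays there
- scoop: small white measuring cup, 56 mm wide, 45 mm tall, at the robot's side of the rack; loose, stays there
- spray: white bottle, 60 mm wide, 170 mm tall, beyond the rail; loose, stays there
- sponge: yellow sponge block 70 x 105 x 35 mm, beyond the rail; loose, stays there
- brush: cleaning brush lying past the rack's end wall; loose, stays there
- jug: blue detergent bottle, 84 mm wide, 190 mm tall, past the end wall beyond the rail; loose, stays there
Not all that is in view belongs to the job. Leave any purple look-alike of the carton_near alone.

How it is judged:
At the end, for the whole second after the job is handed in: The bookend rests within 2.5 mm of the middle notch with its pin dropped at least 3.5 mm into it, and both cartons stand upright (within 0.08 rad) and still on the rack between bookend and end wall (value of joint bookend between 0.1025 and 0.1075 m and value of joint index_pin below -0.0035 m and angle between each of carton_near, carton_end's own z axis and vertical below 0.08 rad and z of carton_near in the frame of rack between 0.008 and 0.016 m and y of carton_near in the frame of rack between -0.03 and 0.045 m and linear speed of each of carton_near, carton_end below 0.02 m/s and z of carton_end in the frame of rack between 0.008 and 0.016 m and y of carton_end in the frame of rack between -0.03 and 0.045 m); the robot touches nothing.
It fails at once if the spring pin is handled by its knob (touched with over 2 N, or pulled up 4 mm) (value of joint index_pin above 0.004 m or contact force between the fingers and index_pin above 2 N).
It fails at once if the bookend is gripped or shoved hard (over 40 N between fingers and bookend) (contact force between the fingers and bookend above 40 N).
It fails at once if the robot touches a carton (contact force between any of the fingers, the arm and carton_near above 1.5 N or contact force between any of the fingers, the arm and carton_end above 1.5 N).
It fails at once if a carton is lifted or tipped (height (world z) of any of carton_near, carton_end above 0.024 m or angle between any of carton_near, carton_end's own z axis and vertical above 0.35 rad).
It fails at once if another thing on the counter is moved over 20 mm (distance of any of jar, scoop, spray, sponge, brush, jug from where it was at the start of the episode above 0.02 m).
It also fails if it takes over 38 s, if anything falls off the work surface, if the arm or the gripper's body presses on something with over 40 N, if the wrist force passes 120 N, or if a joint passes its speed limit or range.

## Robot

A 6-joint arm with a two-finger parallel gripper is mounted at the origin on the work surface. World frame = base frame: x ahead of the robot, y to its left, z up, the work surface at z = 0. Lengths are in m, angles in rad, forces in N, time in s.
With the tool pointing down it reaches from about 0.35 to 1 m from the base axis. Payload 7.1 kg.
Tool frame: the origin (TCP) lies between the finger pads; the fingertips stand 22 mm ahead of it and the grasp point (between the pads) lies 3 mm ahead of it; x points along the fingers, y is the direction in which the jaws open and shut, and the axes are right-handed (so a half turn about x gives the same grasp; the last joint's range is limited). The gripper opens to 85 mm and grips with 20 to 120 N. Pads are 22 mm wide; open, the fingers measure 114 mm over their backs; the gripper's body (76 mm by 85 mm) begins 54 mm behind the grasp point. The pads swing forward as they close: fully open they stand 13 mm farther back than shut.
Start: joints at [1.217, 0.423, 1.63, -0, 1.089, -0.019], TCP at [0.205, 0.59, 0.253] pointing down, gripper open.
Joint ranges: [-3, 3], [-0.9, 2.11], [0.09, 2.58], [-1.31, 4.45], [0.11, 2.69], [-2.54, 2.54]. Speed limits (rad/s): [2.39, 2.39, 3.01, 3.14, 3.14, 3.14].

## Interface

Orientations are given as a rotation vector (axis times angle).
In Python, from rig import manip gives the robot as it stands. The module is installed in compiled form; this text tells all that it offers. Calls block until the motion is done:
- manip.move_to(position, orientation): joint-space move of the TCP to a pose.
- manip.servo_line(position, orientation=None, rate=0.15): straight line of the TCP; orientation=None keeps the orientation; rate is the mean speed in m/s.
- manip.set_joints(angles): joint-space move.
- manip.command_gripper(opening, f_grip=None): finger opening in m; f_grip is the grip in N (None keeps the last); returns when the fingers have stopped.
- manip.hold(seconds).
- manip.solve_ik(position, orientation): joint angles nearest the present ones, or None.
- manip.camera(name): name is "scene" or "top" or "wrist"; returns a dict with "image" (420x560x3 uint8, red, green, blue), "fx", "fy", "cx", "cy" (pixels), "k1" (the pictures are not rectified: a ray, as slopes to the right and down, at radius r is drawn at 1 + k1 r^2 times it, then the intrinsics apply), "cam_to_world" (4x4, takes a point from camera to world coordinates); the wrist camera has in their place "mount" (4x4, takes a point from camera to tool coordinates, whose origin is the TCP and whose axes are the tool frame's). Camera axes: x right, y down, z forward; pixel columns grow to the right and rows downward; lengths in m; the calibration is good to about 2 mm. A picture is of the moment at which its call begins: read the wrist's pose just before it. There is no depth.
A pose or a line that the arm cannot do raises manip.IKError and nothing moves.
- manip.sign_off(): hands the job in, once; it reports no verdict.
Readings, each from a call of its own:
- manip.get_time(): time.
- manip.get_joint_positions(): joint angles.
- manip.get_joint_vel(): joint speeds.
- manip.get_tau(): joint torques, N m.
- manip.get_position(): TCP position.
- manip.get_ee_rot(): TCP orientation.
- manip.get_contact_force(): force on the tool from outside, world axes, zero at the start.
- manip.get_torque(): the same for the moment, N m.
- manip.get_width(): finger opening in m.
Only numpy, scipy, OpenCV 4.12 (cv2) and the standard library are available. Lean on these libraries where they do the work, as an engineer would, in place of code of your own. Each camera call takes 0.05 s, during which the arm holds its last target.

## Working session

There is one attempt and no reset: what is moved stays moved. The work goes in short steps, each a Python script; the robot and the scene stay as the last script left them, time stands still between calls to the robot, and variables do not carry over. Pictures are saved under pics/ and viewed, and the job is handed in when it is done.

```bash
mkdir -p pics; cat > h.py <<'E'
from rig import manip
import numpy as np, cv2, json
from scipy.spatial.transform import Rotation as R
def snap(n,tag):
    p=manip.get_position(); r=manip.get_ee_rot()
    c=manip.camera(n); cv2.imwrite(f'pics/{tag}.png',c['image'][:,:,::-1])
    d={k:np.array(v).tolist() for k,v in c.items() if k!='image'}
    if 'mount' in d:
        T=np.eye(4);T[:3,:3]=R.from_rotvec(r).as_matrix();T[:3,3]=p
        d['cam_to_world']=(T@np.array(d['mount'])).tolist()
    json.dump(d,open(f'pics/{tag}.json','w'));return c
def load(tag):
    d=json.load(open(f'pics/{tag}.json'));d['cam_to_world']=np.array(d['cam_to_world']);return d
def ray(d,u,v):
    K=np.array([[d['fx'],0,d['cx']],[0,d['fy'],d['cy']],[0,0,1.]])
    x,y=cv2.undistortPoints(np.array([[[u,v]]],float),K,np.array([d['k1'],0,0,0.]))[0,0]
    T=d['cam_to_world'];return T[:3,3],T[:3,:3]@np.array([x,y,1])
def atz(d,u,v,z):
    o,r=ray(d,u,v);return o+r*(z-o[2])/r[2]
def proj(d,P):
    T=np.linalg.inv(d['cam_to_world']);P=np.atleast_2d(P)@T[:3,:3].T+T[:3,3]
    x=P[:,:2]/P[:,2:];x=x*(1+d['k1']*(x**2).sum(1,keepdims=True))
    return x*[d['fx'],d['fy']]+[d['cx'],d['cy']]
E
python3 - <<'E'
from h import *
for n in ['scene','top','wrist']: snap(n,n+'0')
print(manip.get_time(),manip.get_position(),manip.get_ee_rot(),manip.get_width())
E
```

```text
0.15 [0.205199   0.58997166 0.25274871] [ 0.26188462  1.55500934 -0.26358518] 0.08554874914397816
```

```bash
cat pics/*.json
```

```text
{"fx": 467.8308576580394, "fy": 467.8308576580394, "cx": 283.2773795246372, "cy": 212.77126975170367, "k1": -0.029474667877108743, "cam_to_world": [[-0.20947687329889086, 0.8237465840162662, -0.526840587725028, 1.098457208946029], [0.9777283987758554, 0.16934315073090098, -0.12397610869733511, 0.1462936875023026], [-0.012908050980783237, -0.5410771318602035, -0.8408739023169965, 0.8821738642934548], [0.0, 0.0, 0.0, 1.0]]}{"fx": 488.9737781055767, "fy": 488.9737781055767, "cx": 278.68976801347316, "cy": 212.23690923646555, "k1": -0.1737541529218845, "cam_to_world": [[0.011748037708157308, -0.9959208267808194, 0.08946334665222887, 0.4972376571546283], [-0.9999023469394531, -0.012377772745481182, -0.006487474611488097, 0.025633578128663417], [0.0075683680527043025, -0.08937839518625504, -0.9959689866049787, 0.9447443813115836], [0.0, 0.0, 0.0, 1.0]]}{"fx": 339.72798370838535, "fy": 339.72798370838535, "cx": 281.6779739210199, "cy": 209.33871674346906, "k1": -0.009797479247429968, "mount": [[5.9737520704925494e-05, -0.2712182721326359, 0.9625178675187354, -0.121661892415946], [0.9999992971410322, -0.0011235382988853625, -0.00037865436800263024, 1.0202199852038518e-05], [0.0011841236709438413, 0.9625172136242949, 0.27121801438704907, -0.0684269674469875], [0.0, 0.0, 0.0, 1.0]], "cam_to_world": [[0.32968363394790445, 0.9088337721824843, 0.2555970971029568, 0.14060684761309625], [0.9440904034254929, -0.3169643010914315, -0.09070249166097089, 0.6125218101516385], [-0.0014183323983528778, 0.2712098935772339, -0.9625191852420558, 0.3742956924066524], [0.0, 0.0, 0.0, 1.0]]}
```

View pics/scene0.png

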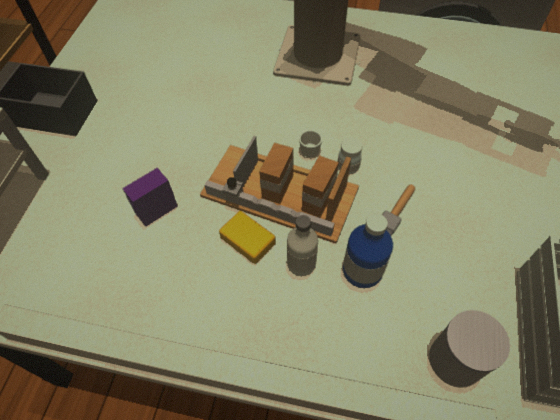

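View pics/top0.png

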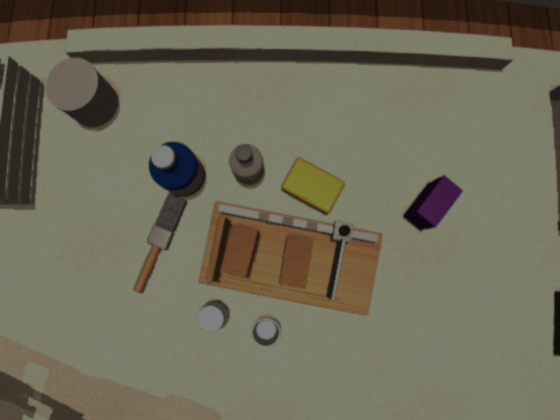

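View pics/wrist0.png

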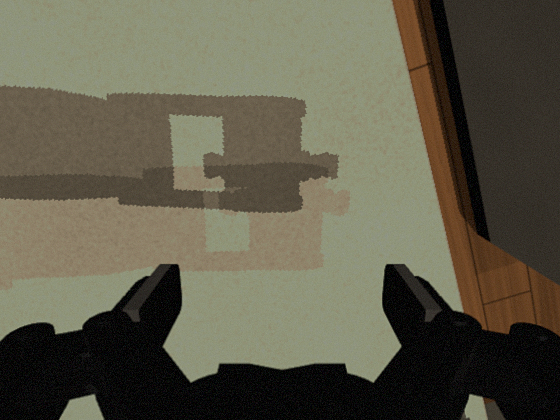

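The top view shows the rack at px (200–382, 203–312). The bookend plate runs from (334,298) to (345,232), with the knob at (344,231). The cartons are at (297,262) and (240,251), with the end wall on the left. The purple block at (433,203) is the look-alike and stays untouched. I'll enlarge the rack to get better pixel positions.

```bash
python3 - <<'E'
import cv2
i=cv2.imread('pics/top0.png')[190:325,190:392]
cv2.imwrite('pics/top0c.png',cv2.resize(i,None,fx=3.9,fy=3.9,interpolation=cv2.INTER_CUBIC))
E
```

```text
(no output)
```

View pics/top0c.png

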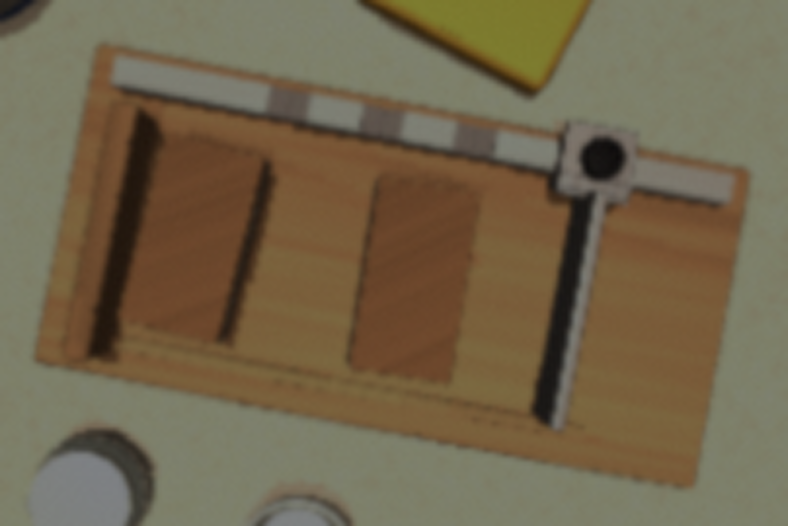

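```bash
cat > fit.py <<'E'
from h import *
from scipy.optimize import least_squares
d=load('top0')
f=lambda u,v:(190+(u-1.5)/3.9,190+(v-1.5)/3.9)
C=[((101,44),(80,100,12)),((748,168),(80,-230,12)),((692,487),(-80,-230,12)),((37,360),(-80,100,12))]
px=np.array([f(*a) for a,b in C]);P=np.array([b for a,b in C])/1000
def W(q,P): c,s=np.cos(q[2]),np.sin(q[2]); P=np.atleast_2d(P); return np.c_[q[0]+c*P[:,0]-s*P[:,1],q[1]+s*P[:,0]+c*P[:,1],P[:,2]]
r=least_squares(lambda q:(proj(d,W(q,P))-px).ravel(),[0.45,0,0.2]); q=r.x
print(q,np.round(r.fun,2))
def inv(q,p): 
    c,s=np.cos(q[2]),np.sin(q[2]);D=p[:2]-q[:2];return np.round([c*D[0]+s*D[1],-s*D[0]+c*D[1]],4)
for n,a,z in [('n3',(289,103),.046),('n2',(381,122),.046),('n1',(476,138),.046),('knob',(603,158),.088),('plB',(560,427),.1),('plT',(601,207),.1),
 ('cnear c',(414,278),.112),('cend c',(200,237),.112),('jar',(300,520),.07)]:
    p=atz(d,*f(*a),z);print(n,np.round(p,4),inv(q,p))
np.save('q.npy',q)
E
python3 fit.py
```

```text
[ 0.50619492  0.05911556 -0.17877049] [-1.01 -0.68  1.34 -0.04  0.85  0.35 -1.15  0.32]
n3 [0.5706 0.0473 0.046 ] [ 0.0655 -0.0002]
n2 [0.5621 0.0037 0.046 ] [ 0.0649 -0.0446]
n1 [ 0.5551 -0.0413  0.046 ] [ 0.066  -0.0901]
knob [ 0.544  -0.0957  0.088 ] [ 0.0647 -0.1457]
plB [ 0.4241 -0.0755  0.1   ] [-0.0568 -0.1471]
plT [ 0.5215 -0.0932  0.1   ] [ 0.0422 -0.1472]
cnear c [ 0.4894 -0.0098  0.112 ] [-0.0043 -0.0708]
cend c [0.5061 0.0837 0.112 ] [-0.0045  0.0242]
jar [0.3781 0.0392 0.07  ] [-0.1225 -0.0424]
```

```bash
cat > g.py <<'E'
from h import *
q=np.load('q.npy');c,s=np.cos(q[2]),np.sin(q[2])
ex=np.array([c,s,0]);ey=np.array([-s,c,0])
def w(x,y,z): return np.array([q[0],q[1],0])+x*ex+y*ey+np.array([0,0,z])
M=np.c_[[0,0,-1.],-ex,ey]; rv=R.from_matrix(M).as_rotvec()
def ry(p): return float((np.array(p)-w(0,0,0))@ey)
E
python3 - <<'E'
from g import *
print(ex,ey,manip.solve_ik(w(-.01,-.195,.25),rv),manip.solve_ik(w(-.01,-.195,.082),rv),manip.solve_ik(w(-.01,-.05,.082),rv))
manip.command_gripper(0.0)
manip.move_to(w(-.01,-.195,.25),rv)
print(manip.get_time(),manip.get_width(),manip.get_position()-w(-.01,-.195,.25))
manip.servo_line(w(-.01,-.195,.082),rate=.1)
print(manip.get_time(),manip.get_contact_force())
snap('wrist','wrist1');snap('top','top1');snap('scene','scene1')
E
```

```text
[ 0.98406307 -0.1778198   0.        ] [0.1778198  0.98406307 0.        ] None None NoneTraceback (most recent call last):
  File "<stdin>", line 4, in <module>
rig.IKError: the arm cannot take that pose within its joint ranges
```

```bash
python3 - <<'E'
from g import *
for deg in range(0,360,15):
    rr=(R.from_rotvec([0,0,np.radians(deg)])*R.from_matrix(M)).as_rotvec()
    o=[manip.solve_ik(w(-.01,y,z),rr) for y,z in [(-.195,.25),(-.195,.082),(-.06,.082)]]
    print(deg,[None if a is None else np.round(a,2).tolist() for a in o])
print(manip.get_time())
E
```

```text
0 [None, None, None]
15 [None, None, None]
30 [[-0.3, 0.21, 1.95, -0.0, 0.98, 2.5], [-0.3, 0.5, 2.04, -0.0, 0.6, 2.5], None]
45 [[-0.3, 0.21, 1.95, -0.0, 0.98, 2.23], [-0.3, 0.5, 2.04, -0.0, 0.6, 2.23], [-0.02, 0.51, 2.03, -0.0, 0.6, 2.51]]
60 [[-0.3, 0.21, 1.95, -0.0, 0.98, 1.97], [-0.3, 0.5, 2.04, -0.0, 0.6, 1.97], [-0.02, 0.51, 2.03, -0.0, 0.6, 2.25]]
75 [[-0.3, 0.21, 1.95, -0.0, 0.98, 1.71], [-0.3, 0.5, 2.04, -0.0, 0.6, 1.71], [-0.02, 0.51, 2.03, -0.0, 0.6, 1.99]]
90 [[-0.3, 0.21, 1.95, 0.0, 0.98, 1.45], [-0.3, 0.5, 2.04, 0.0, 0.6, 1.45], [-0.02, 0.51, 2.03, 0.0, 0.6, 1.73]]
105 [[-0.3, 0.21, 1.95, 0.0, 0.98, 1.19], [-0.3, 0.5, 2.04, 0.0, 0.6, 1.19], [-0.02, 0.51, 2.03, 0.0, 0.6, 1.47]]
120 [[-0.3, 0.21, 1.95, 0.0, 0.98, 0.92], [-0.3, 0.5, 2.04, 0.0, 0.6, 0.92], [-0.02, 0.51, 2.03, 0.0, 0.6, 1.21]]
135 [[-0.3, 0.21, 1.95, 0.0, 0.98, 0.66], [-0.3, 0.5, 2.04, -0.0, 0.6, 0.66], [-0.02, 0.51, 2.03, -0.0, 0.6, 0.94]]
150 [[-0.3, 0.21, 1.95, -0.0, 0.98, 0.4], [-0.3, 0.5, 2.04, -0.0, 0.6, 0.4], [-0.02, 0.51, 2.03, -0.0, 0.6, 0.68]]
165 [[-0.3, 0.21, 1.95, 0.0, 0.98, 0.14], [-0.3, 0.5, 2
[... 639 characters left out ...]
0, 0.6, -0.89]]
255 [[-0.3, 0.21, 1.95, -0.0, 0.98, -1.43], [-0.3, 0.5, 2.04, -0.0, 0.6, -1.43], [-0.02, 0.51, 2.03, -0.0, 0.6, -1.15]]
270 [[-0.3, 0.21, 1.95, -0.0, 0.98, -1.69], [-0.3, 0.5, 2.04, -0.0, 0.6, -1.69], [-0.02, 0.51, 2.03, -0.0, 0.6, -1.41]]
285 [[-0.3, 0.21, 1.95, -0.0, 0.98, -1.96], [-0.3, 0.5, 2.04, -0.0, 0.6, -1.96], [-0.02, 0.51, 2.03, -0.0, 0.6, -1.67]]
300 [[-0.3, 0.21, 1.95, -0.0, 0.98, -2.22], [-0.3, 0.5, 2.04, -0.0, 0.6, -2.22], [-0.02, 0.51, 2.03, -0.0, 0.6, -1.94]]
315 [[-0.3, 0.21, 1.95, -0.0, 0.98, -2.48], [-0.3, 0.5, 2.04, -0.0, 0.6, -2.48], [-0.02, 0.51, 2.03, -0.0, 0.6, -2.2]]
330 [None, None, [-0.02, 0.51, 2.03, -0.0, 0.6, -2.46]]
345 [None, None, None]
0.9167
```

```bash
cat >> g.py <<'E'
M=np.c_[[0,0,-1.],ex,-ey]; rv=R.from_matrix(M).as_rotvec()
E
python3 - <<'E'
from g import *
manip.move_to(w(-.01,-.195,.25),rv)
print(manip.get_time(),manip.get_width(),manip.get_position()-w(-.01,-.195,.25))
manip.servo_line(w(-.01,-.195,.082),rate=.1)
print(manip.get_time(),manip.get_contact_force())
snap('wrist','wrist1');snap('top','top1');snap('scene','scene1')
E
```

```text
3.6167 -4.9005402752279975e-05 [ 2.60554473e-04  5.11389114e-04 -1.42416139e-06]
5.45 [0.92796253 0.68873333 0.25054189]
```

View pics/wrist1.png

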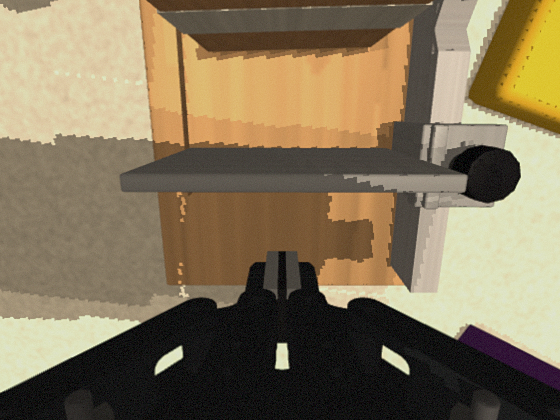

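View pics/scene1.png

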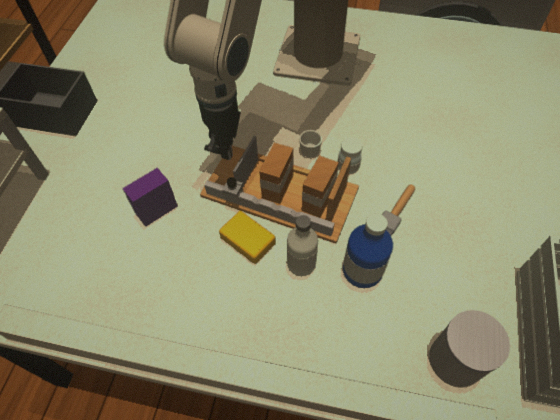

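View pics/top1.png

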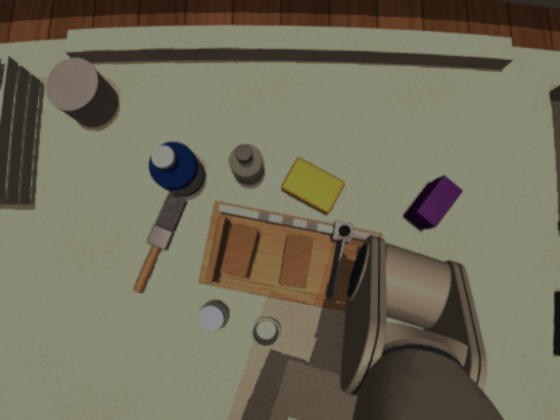

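The closed fingers (wrist px ~283,260) are behind the plate (px 122–465, 150–190) and well clear of the knob at (492,173). The arm is clear of everything else. I'll push in small steps and watch the force.

```bash
cat >> g.py <<'E'
def fy(): return float(np.array(manip.get_contact_force())@ey)
def step(y,rate=.02):
    manip.servo_line(w(-.01,y,.082),rate=rate)
    return ry(manip.get_position()),fy()
E
python3 - <<'E'
from g import *
f0=fy();print(f0)
y=-.195
while y<-.098:
    y+=.002 if y<-.112 else .001
    a,f=step(y);print(round(y,4),round(a,4),round(f-f0,2),round(manip.get_time(),2))
    if abs(f-f0)>12: break
E
```

```text
0.3729343543794084
-0.193 -0.1929 -0.35 5.85
-0.191 -0.1909 -0.48 6.1
-0.189 -0.1889 -0.44 6.35
-0.187 -0.1869 -0.04 6.6
-0.185 -0.1849 -0.77 6.85
-0.183 -0.1829 0.08 7.1
-0.181 -0.1809 0.04 7.35
-0.179 -0.1789 0.27 7.6
-0.177 -0.1769 0.16 7.85
-0.175 -0.1749 -0.8 8.1
-0.173 -0.1729 -0.66 8.35
-0.171 -0.1709 0.15 8.6
-0.169 -0.1689 0.15 8.85
-0.167 -0.1669 -0.97 9.1
-0.165 -0.1649 -0.69 9.35
-0.163 -0.1629 0.16 9.6
-0.161 -0.1609 -0.42 9.85
-0.159 -0.1589 -1.4 10.1
-0.157 -0.1568 -0.96 10.35
-0.155 -0.1548 -0.98 10.6
-0.153 -0.1528 -0.5 10.85
-0.151 -0.1508 -1.21 11.1
-0.149 -0.1488 0.09 11.35
-0.147 -0.1469 -0.57 11.6
-0.145 -0.1448 -1.17 11.85
-0.143 -0.1429 -0.47 12.1
-0.141 -0.1408 -0.94 12.35
-0.139 -0.1388 -1.22 12.6
-0.137 -0.1369 -1.27 12.85
-0.135 -0.1348 -0.24 13.1
-0.133 -0.1328 -0.55 13.35
-0.131 -0.1308 0.17 13.6
-0.129 -0.1288 -0.12 13.85
-0.127 -0.1268 -0.79 14.1
-0.125 -0.1248 -0.85 14.35
-0.123 -0.1228 -0.07 14.6
-0.121 -0.1208 -0.74 14.85
-0.119 -0.1188 -0.57 15.1
-0.117 -0.1168 -1.01 15.35
-0.115 -0.1148 -1.0 15.6
-0.113 -0.1129 0.06 15.85
-0.111 -0.1109 0.05 16.1
-0.11 -0.11 -0.21 16.35
-0.109 -0.109 0.14 16.6
-0.108 -0.108 -0.88 16.85
-0.107 -0.1069 -1.24 17.1
-0.106 -0.1059 -1.09 17.35
-0.105 -0.1051 -2.08 17.6
-0.104 -0.1044 -5.77 17.85
-0.103 -0.1036 -7.4 18.1
-0.102 -0.1026 -7.09 18.35
-0.101 -0.1016 -7.33 18.6
-0.1 -0.1007 -8.15 18.85
-0.099 -0.0996 -7.33 19.1
-0.098 -0.0986 -7.1 19.35
```

```bash
python3 - <<'E'
from g import *
snap('wrist','wrist2');snap('top','top2')
i=cv2.imread('pics/top2.png')[190:325,190:392]
cv2.imwrite('pics/top2c.png',cv2.resize(i,None,fx=3.9,fy=3.9,interpolation=cv2.INTER_CUBIC))
E
```

```text
(no output)
```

View pics/wrist2.png

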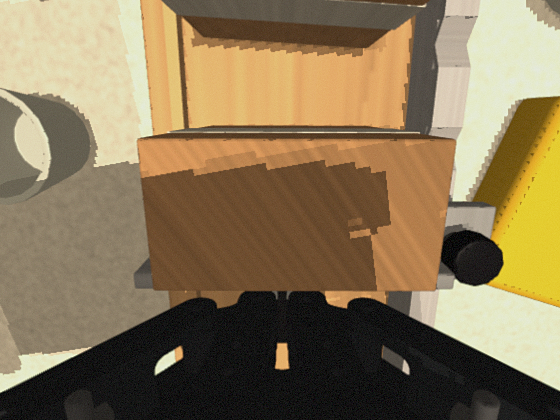

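View pics/top2c.png

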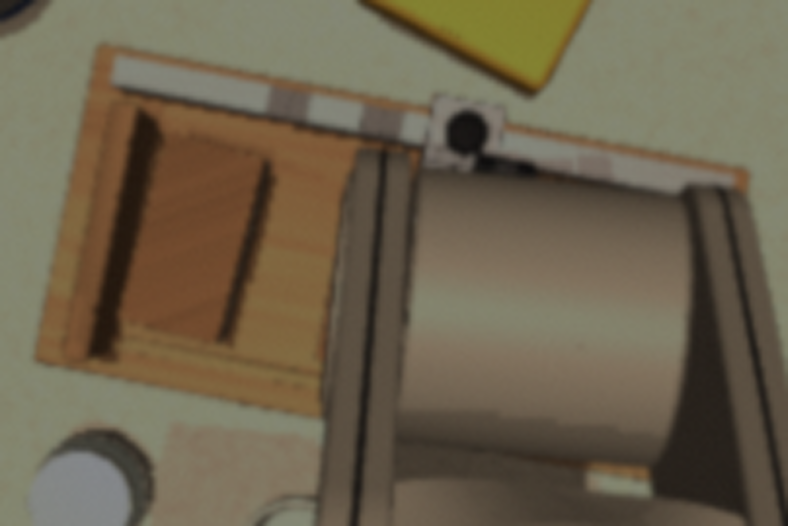

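The wrist view shows the plate touching the near carton, which is standing upright in front of it at px (140–455, 135–290). The knob is free at (472,258). Next I'll work out the knob's position along the rail.

```bash
python3 - <<'E'
from g import *
f=lambda u,v:(190+(u-1.5)/3.9,190+(v-1.5)/3.9)
d=load('top2')
for z in(.083,.088):print(ry(atz(d,*f(468,132),z)))
d=load('top0');print(ry(atz(d,*f(603,158),.088)))
for z in (.083,.088): print(z,proj(d,w(.066,-.09,z)),proj(d,w(.066,-.045,z)))
E
```

```text
-0.0837580845889738
-0.08347251888493522
-0.14566836705957067
0.083 [[313.16758054 223.64984752]] [[288.18587544 218.83591917]]
0.088 [[313.38872249 223.46175713]] [[288.26244535 218.61990301]]
```

```bash
python3 - <<'E'
from g import *
f0=0.
y=-.098
while y<-.0625:
    y+=.002 if y<-.0735 else .001
    a,f=step(y);print(round(y,4),round(a,4),round(f-f0,2),round(manip.get_time(),2))
    if abs(f-f0)>15: break
snap('wrist','wrist3');snap('top','top3')
i=cv2.imread('pics/top3.png')[190:325,190:392]
cv2.imwrite('pics/top3c.png',cv2.resize(i,None,fx=3.9,fy=3.9,interpolation=cv2.INTER_CUBIC))
E
```

```text
-0.096 -0.0963 -5.35 19.7
-0.094 -0.0939 -2.58 19.95
-0.092 -0.0918 -0.89 20.2
-0.09 -0.0898 -1.04 20.45
-0.088 -0.0878 -1.55 20.7
-0.086 -0.0858 -1.32 20.95
-0.084 -0.0838 -1.33 21.2
-0.082 -0.0818 -2.2 21.45
-0.08 -0.0798 -0.94 21.7
-0.078 -0.0778 -1.37 21.95
-0.076 -0.0758 -1.73 22.2
-0.074 -0.0738 -1.34 22.45
-0.072 -0.0718 -0.44 22.7
-0.071 -0.0709 0.16 22.95
-0.07 -0.0699 -1.37 23.2
-0.069 -0.0688 0.02 23.45
-0.068 -0.0679 -0.18 23.7
-0.067 -0.0669 -0.43 23.95
-0.066 -0.0659 0.37 24.2
-0.065 -0.065 1.15 24.45
-0.064 -0.0639 1.5 24.7
-0.063 -0.0629 0.01 24.95
-0.062 -0.062 -0.58 25.2
```

View pics/top3c.png

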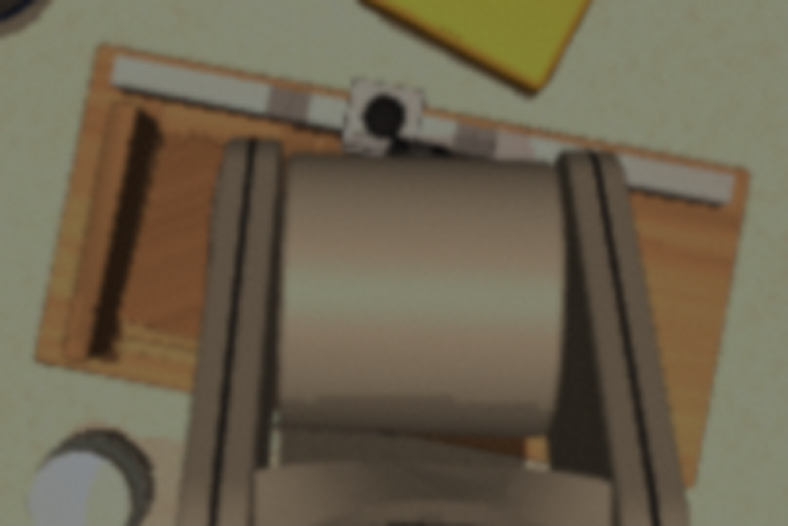

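View pics/wrist3.png

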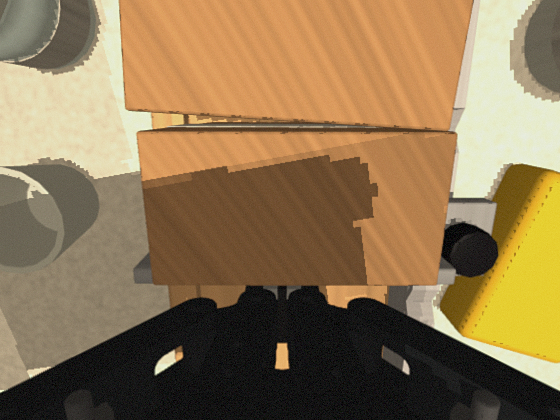

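```bash
python3 - <<'E'
from g import *
f=lambda u,v:(190+(u-1.5)/3.9,190+(v-1.5)/3.9)
d=load('top3')
for u in (384,385.5):
  for z in(.083,.088):print(u,z,ry(atz(d,*f(u,116),z)))
# knob blob centroid precisely in all top pics
for t in ('top0','top2','top3'):
    d=load(t);i=cv2.imread(f'pics/{t}.png');g=i.max(2)
    u0,v0={'top0':(344,231),'top2':(310,223.5),'top3':(288,219.5)}[t]
    vv,uu=np.mgrid[:420,:560];m=((uu-u0)**2+(vv-v0)**2<49);wt=np.clip(75-g.astype(float),0,None)*m
    U,V=(wt*uu).sum()/wt.sum(),(wt*vv).sum()/wt.sum();print(t,U,V,ry(atz(d,U,V,.085)))
d=load('wrist2')
for t,p in(('wrist2',(472,258)),('wrist3',(470,249))):print(ry(atz(load(t),*p,.088)),ry(atz(load(t),*p,.083)))
E
```

```text
384 0.083 -0.04498494922920041
384 0.088 -0.044924352415012685
385.5 0.083 -0.04565264945381563
385.5 0.088 -0.045588178519650455
top0 344.0173187940988 230.2657686551208 -0.14572790195615404
top2 309.41627751834557 224.00867244829885 -0.08347662909497576
top3 288.2118072289157 219.85518072289156 -0.04535907198330396
-0.0810374838153454 -0.0832683812138766
-0.040852271491191354 -0.04292434585922207
```

The knob has moved about 1.9 mm ahead of the fingers and sits over notch 2 (rack y −0.045), so it has snapped in. I'll back off, lift away and check it without the fingers nearby.

```bash
python3 - <<'E'
from g import *
manip.servo_line(w(-.01,-.12,.082),rate=.08)
snap('wrist','wrist4')
manip.servo_line(w(-.01,-.21,.082),rate=.15)
manip.servo_line(w(-.01,-.21,.26),rate=.15)
manip.move_to(w(-.12,-.33,.26),rv)
print(manip.get_time())
snap('top','top4');snap('scene','scene4')
i=cv2.imread('pics/top4.png')[190:325,190:392]
cv2.imwrite('pics/top4c.png',cv2.resize(i,None,fx=3.9,fy=3.9,interpolation=cv2.INTER_CUBIC))
i=cv2.imread('pics/scene4.png')[130:270,190:370]
cv2.imwrite('pics/scene4c.png',cv2.resize(i,None,fx=4.2,fy=4.2,interpolation=cv2.INTER_CUBIC))
for t,u0,v0 in (('top0',344,231),('top3',288,219.5),('top4',288,219.5)):
    d=load(t);g=cv2.imread(f'pics/{t}.png').max(2)
    vv,uu=np.mgrid[:420,:560];m=((uu-u0)**2+(vv-v0)**2<49);wt=np.clip(75-g.astype(float),0,None)*m
    U,V=(wt*uu).sum()/wt.sum(),(wt*vv).sum()/wt.sum();print(t,U,V,ry(atz(d,U,V,.085)))
E
```

```text
29.0
top0 344.0173187940988 230.2657686551208 -0.14572790195615404
top3 288.2118072289157 219.85518072289156 -0.04535907198330396
top4 288.07472691161865 219.48560079443894 -0.04499895512441318
```

View pics/top4c.png

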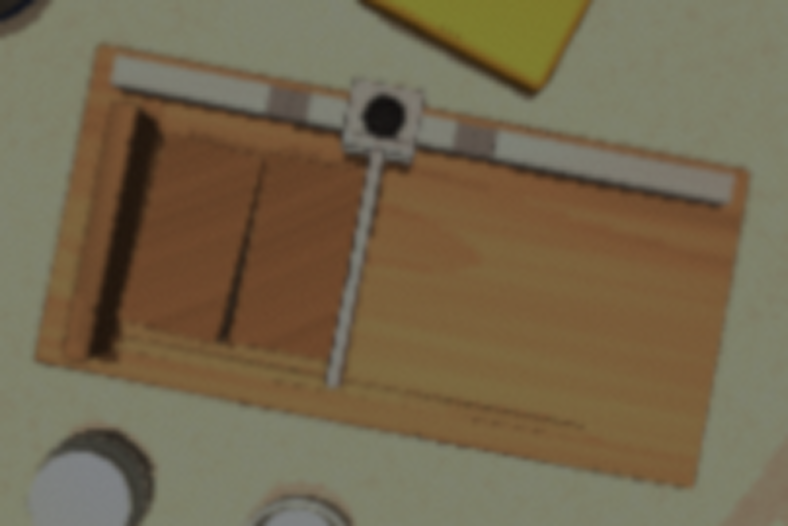

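View pics/scene4c.png

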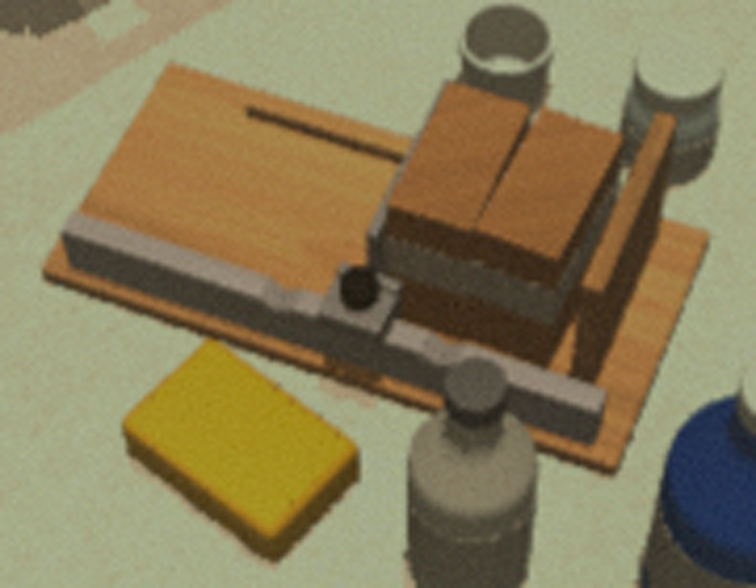

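View pics/wrist4.png

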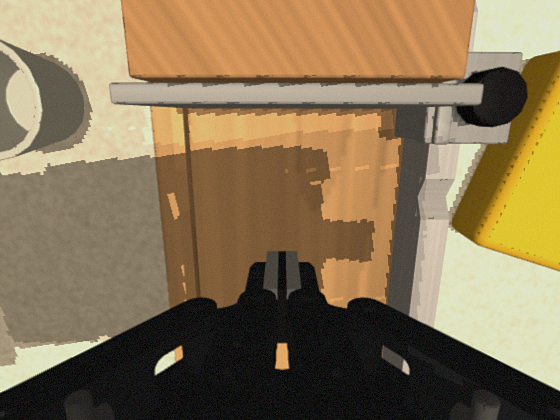

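```bash
python3 - <<'E'
from g import *
for t,y,(u0,v0) in(('scene0',-.1457,(231.5,183)),('scene4',-.045,(275.5,198))):
    d=load(t);g=cv2.imread(f'pics/{t}.png').max(2).astype(float)
    vv,uu=np.mgrid[:420,:560];m=((uu-u0)**2+(vv-v0)**2<49);wt=np.clip(60-g,0,None)*m
    print(t,(wt*uu).sum()/wt.sum(),(wt*vv).sum()/wt.sum(),[proj(d,w(.066,y,z)).round(2).tolist() for z in(.088,.083)])
    i=cv2.imread(f'pics/{t}.png')[int(v0)-20:int(v0)+20,int(u0)-20:int(u0)+20];cv2.imwrite(f'pics/{t}k.png',cv2.resize(i,None,fx=9,fy=9,interpolation=cv2.INTER_CUBIC))
a=np.hstack([cv2.imread(f'pics/scene{k}k.png') for k in(0,4)]);cv2.imwrite('pics/k.png',a)
E
```

```text
scene0 231.4457671957672 182.55820105820106 [[[230.93, 181.09]], [[231.18, 182.49]]]
scene4 275.20925808497145 198.2295497780596 [[[274.76, 195.61]], [[274.83, 196.98]]]
```

View pics/k.png

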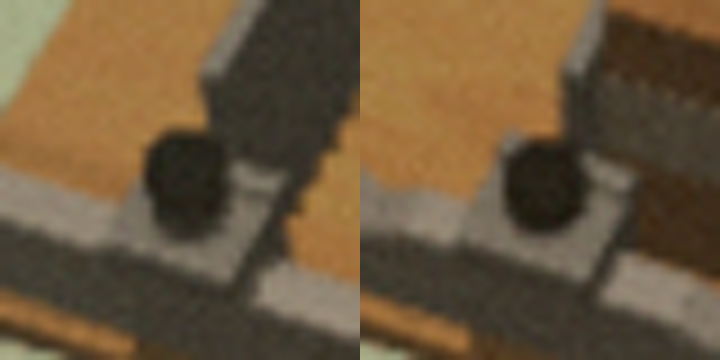

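In the side-by-side crop (start on the left, now on the right), the knob sits visibly lower in the saddle. That means the pin is down. Both cartons are upright and the other things haven't moved, so I'm handing it in.

```bash
python3 - <<'E'
from g import *
print(manip.get_contact_force(),manip.get_time());manip.sign_off()
E
```

```text
[ 0.12311447  1.13571971 -0.01533609] 29.1
the job is handed in; nothing more can be done
```

I pushed the bookend's plate with closed fingers, in small steps at about 20 mm/s, past notch 1 and on until the pin dropped into notch 2. Then I backed the arm off clear of everything and handed the job in at about 29 s.

- **Bookend position:** after the fingers left, the knob measured at rack y −0.0450, and notch 2 is at about −0.045 (calibration is good to about 2 mm). The bookend had also snapped about 1.9 mm ahead of the fingers.
- **Pin depth:** the knob sits visibly lower in its saddle than at the start. The image shift suggests roughly 4 mm, but the pictures only resolve about 1.4 pixels for a 5 mm drop, so I couldn't measure it precisely.
- **Force:** pushing peaked at about 8 N in the readings taken after each step, on leaving notch 1.
- **Cartons and other things:** both cartons stand upright between plate and end wall with a thin gap between them; the near one turned very slightly. Nothing else appears to have moved in the final views.

One disagreement: the wrist camera, whose knob positions I read by eye, put the knob 2–4 mm further along than the top camera. I relied on the top view because it matched the notches and the step at which the force rose.

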